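Open the tool drawer with the hidden catch

ROBOT

A 6-joint arm with a two-finger parallel gripper is mounted at the origin on the work surface. World frame = base frame: x ahead of the robot, y to its left, z up, the work surface at z = 0. Lengths are in mm, angles in rad, forces in N, time in s.
With the tool pointing down it reaches from about 300 to 775 mm from the base axis. Payload 14.6 kg.
Tool frame: the origin (TCP) lies at the very end of the fingers, on their centre line; the grasp point (between the pads) lies 19 mm behind it (grip_point_offset is the distance from the TCP to the grasp point, in mm); z points along the fingers, y is the line along which they close (so a half turn about z gives the same grasp; the last joint's range is limited). The gripper opens to 94 mm and grips with 3 to 60 N. Pads are 16 mm wide; open, the fingers measure 119 mm over their backs; the gripper's body (75 mm by 177 mm) begins 78 mm behind the grasp point.
Start: joints at [1.22, 0.3, 1.521, -0, 1.321, -0.067], TCP at [154.001, 527.989, 180.346] pointing down, gripper open.
Joint ranges: [-3.03, 3.03], [-0.79, 2.21], [0.23, 2.52], [-1.04, 4.18], [0, 3.07], [-2.55, 2.55]. Speed limits (rad/s): [2.22, 2.22, 2.57, 3.14, 3.14, 3.14].

INTERFACE

Orientations are given as [roll, pitch, yaw] about the fixed x, y, z axes, in that order (R = Rz(yaw) Ry(pitch) Rx(roll)).
In Python, from cell import read_state, camera, camera_info, sign_off, grip_point_offset gives the robot as it stands.
- The arm moves only by the shell command python3 -m handwheel 'ROWS' [FORCE]. ROWS is text: rows parted by semicolons, each of 5 numbers parted by spaces: the shift along the world's x, y, z in units of 40 mm (1.0 is 40 mm), then the turn about the world's z in units of 5 degrees (1.0 is 5 degrees), then the closure, from 0 (fully open) to 1 (shut). In form: dx dy dz yaw gripper; .... A call has 1 to 12 rows; each row shifts and turns the commanded pose from where the row before left it; what a row does not reach is not made up. A row lasts 1/12 s, in which the tool goes at most 41.7 mm and 7.16 degrees, less where a joint would pass 70% of its speed; a pose out of reach is approached as far as the arm can. A call is refused whole if a number of a shift passes 1 or a number of a turn 1, either way. A call with a gripper value outside its range is refused whole. The fingers move at their own pace and stop on an object; FORCE is the grip in N (left out, the last holds). Time passes only in rows, so rows that do not move let the fingers close. It gives the time, the measured TCP pose, the force, the opening and the grip force at its end, in the units of the state.
- read_state(): the state, without advancing time (a new reading comes with each control period).
- camera(name): name is "scene" or "top"; returns (picture, depth): 400x640x3 uint8, red, green, blue; 400x640 float32, mm along the optical axis (not along the pixel's ray), 0 where there is no reading.
- camera_info(name): a dict with "intrinsics" (3x3 intrinsics, pixels), "world_from_camera" (4x4, takes a point from camera to world coordinates). Camera axes: x right, y down, z forward; pixel columns grow to the right and rows downward; lengths in mm; the calibration is good to about 2 mm. A picture is of the moment at which its call begins. camera_info takes no time and is no camera call.
- sign_off(): hands the job in; it is judged then, once.
The state is a dict: "clock": time; "joints": joint angles; "qd": joint speeds; "effort": joint torques, N m; "eef_pos": TCP position; "eef_rot": TCP orientation; "wrist_force": force on the tool from outside, world axes, zero at the start; "moment": the same for the moment, N m; "finger_gap": finger opening in mm; "finger_force": force on a finger pad.
Only numpy, scipy, OpenCV 4.12 (cv2) and the standard library are available. Lean on these libraries where they do the work, as an engineer would, in place of code of your own. Each camera call takes 0.05 s, during which the arm holds its last target. There are 200 camera calls.

TASK

The handle-less drawer of the brown wooden chest is held shut by a child-proof spring catch, hidden flush in the floor of the finger groove behind its front, which can only be found by feel: slide the closed gripper along the floor of the groove until it sinks into the catch. Press the catch down and, while it is down, draw the drawer at least 10 cm out, then take the gripper away and leave the drawer standing open. Use a light hand so that neither the catch nor the drawer is forced, and leave everything else on the bench and on top of the chest where it is.

Things in the scene. Friction and masses are not known exactly. Their poses are not given: they have to be found in the camera images.
- groove_mid (a point): Middle of the black finger groove just behind the drawer front: on its rigid floor, half-way along and across. Axes: z up, x into the chest (away from the robot), square to its front, y along the groove. The groove is open above, 44 mm wide (x -22 to +22 mm, from the front's inner face to a thin rear wall), 30 mm deep, 400 mm long. Moves with the drawer.
- front_top (a point): Middle of the top edge of the drawer's front panel (18 mm thick, no handle); axes as groove_mid, 31 mm nearer the robot and 30 mm higher than it. The drawer fills a low brown wooden chest fixed to the bench: 450 mm wide, 270 mm deep, 112 mm high; its top board, level with this edge, begins 28 mm behind the middle line of the groove.
- catch (a joint): Catch: a flush part of the groove floor, as black as the rest, 56 mm long, full width; its middle lies anywhere within 60 mm either way (y) of groove_mid. Value: m pressed down, 0 flush, 0.013 fully down. Gives from 2.5 N, about 6 N fully down, springs back. Its pocket has upright rigid ends: press near its middle. Past 0.010 the drawer is free; hold it down for the first 25 mm of the pull.
- drawer (a joint): How far the drawer is drawn out towards the robot (along -x of groove_mid), in m: 0 shut, 0.16 its end stop. With the catch up it moves only about 2 mm. On its runners it needs about 4 N and stays where it is left.
- mug_centre (a point): Bystander: empty green ceramic mug, 80 mm across, 92 mm high, standing on the rear of the chest's top. The point is its centre, half-way up.
- level_centre (a point): Bystander: short aluminium spirit level, 230 x 22 mm, 50 mm high, standing on edge on the rear of the chest's top, along it. The point is its centre.
- screwdriver: Bystander: red-handled screwdriver lying on the bench beside the chest. Origin on its underside.
- bit_case_centre (a point): Bystander: closed grey plastic bit case, 87 x 132 mm, 38 mm high, on the bench beside the chest. The point is its centre.
- hex_key: Bystander: steel hex key, 95 mm long, 8 mm thick, lying on the bench beside the chest. Origin on its underside.
- tape_centre (a point): Bystander: yellow tape measure, 66 x 30 mm, 60 mm high, on the bench beside the chest. The point is its centre.
- jar_centre (a point): Bystander: glass jar with a steel cap, 68 mm across, 85 mm high, on the bench beside the chest. The point is its centre.

How it is judged:
By the outcome, as a careful person would: the job done as asked, in the order asked, and still so for the second after the job is handed in, with the robot touching nothing.
It also fails if it takes over 61 s, if anything falls off the work surface, if the arm or the gripper's body presses on something with over 40 N, if the wrist force passes 120 N, or if a joint passes its speed limit or range.

## Working session

There is one attempt and no reset: what is moved stays moved. The work goes in short steps, Python scripts to look and compute and a shell command to move; the robot and the scene stay as the last step left them, time stands still between calls to the robot, and variables do not carry over. Pictures are saved under pics/ and viewed, at most 10 in all, crops included, and the job is handed in when it is done.

```bash
mkdir -p pics; python3 - <<'E'
from cell import *
import cv2
for n in("scene","top"):
    p,d=camera(n); cv2.imwrite(f"pics/{n}0.png",p[:,:,::-1]); 
print(read_state())
E
```

```text
{'clock': 0.1, 'joints': array([ 1.22038147e+00,  3.00387405e-01,  1.52154539e+00,  1.20804851e-05,
        1.32067775e+00, -6.66289577e-02]), 'qd': array([-0.00164394, -0.00256399, -0.00180543, -0.00017921, -0.00111411,
        0.0020091 ]), 'effort': array([ 2.88951553e-03, -5.32645404e+01, -3.53277576e+01,  7.09863100e-02,
        2.35110271e-02, -1.28463350e-05]), 'eef_pos': array([153.91890204, 527.74651315, 179.84734449]), 'eef_rot': array([-3.14057780e+00, -7.94460996e-05,  2.85780372e+00]), 'wrist_force': array([ 0.01852614, -0.2571257 ,  0.18243992]), 'moment': array([-0.02648691, -0.04736029,  0.01535706]), 'finger_force': 0.0, 'finger_gap': 94.28592952910113}
```

View pics/scene0.png

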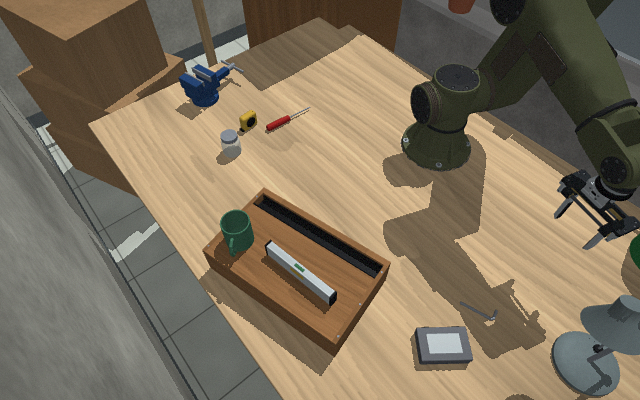

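View pics/top0.png

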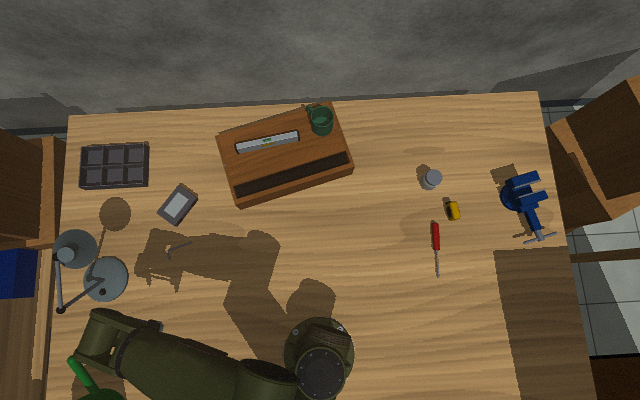

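The top view shows the chest at about (285,155), with the groove as a dark band from (234,190) to (350,157). The base is near (320,360). I'll enlarge the groove for a closer reading.

```bash
cat > h.py <<'E'
import numpy as np
from cell import *
def pt(n,u,v,z=None,d=None):
    i=camera_info(n);K=np.array(i["intrinsics"]);T=np.array(i["world_from_camera"])
    r=np.linalg.inv(K)@[u,v,1]; 
    if z is None: return (T@np.r_[r*d[int(round(v)),int(round(u))],1])[:3]
    w=T[:3,:3]@r; o=T[:3,3]; return o+w*(z-o[2])/w[2]
E
python3 - <<'E'
from h import *; import cv2
p=cv2.imread("pics/top0.png")[95:215,205:365]; cv2.imwrite("pics/c.png",cv2.resize(p,None,fx=5,fy=5,interpolation=2))
p,d=camera("top"); i=camera_info("top");K=np.array(i["intrinsics"]);T=np.array(i["world_from_camera"])
v,u=np.mgrid[0:400,0:640]; P=np.stack([(u-K[0,2])/K[0,0]*d,(v-K[1,2])/K[1,1]*d,d],-1)@T[:3,:3].T+T[:3,3]
m=(p.max(-1)<45)&(v>140)&(v<205)&(u>225)&(u<358)&(P[...,2]>60)
import cv2
print(K,T[:3,3],P[m][:,2].min(),np.percentile(P[m][:,2],[5,50,95]),m.sum())
top=(abs(P[...,2]-112)<6)&(v>95)&(v<215)&(u>205)&(u<365)
Q=P[top][:,:2].astype(np.float32); print("top rect",cv2.minAreaRect(Q),cv2.boxPoints(cv2.minAreaRect(Q)))
g=(abs(P[...,2]-82)<8)&m; Q=P[g][:,:2].astype(np.float32); print("groove",cv2.minAreaRect(Q))
E
```

```text
[[396.68181539   0.         313.63737292]
 [  0.         396.68181539 190.52702899]
 [  0.           0.           1.        ]] [ 258.88464282    4.98817829 1487.05336621] 65.02977138646588 [ 77.00891282  82.42831399 110.19590106] 1437
top rect ((715.8353271484375, 88.92184448242188), (273.2989807128906, 450.7104797363281), 14.931212425231934) [[ 525.73486  271.45917]
 [ 641.8645  -164.03348]
 [ 905.9358   -93.61548]
 [ 789.80615  341.87717]]
groove ((628.8285522460938, 64.68630981445312), (38.28371810913086, 424.181396484375), 14.970993041992188)
```

View pics/c.png

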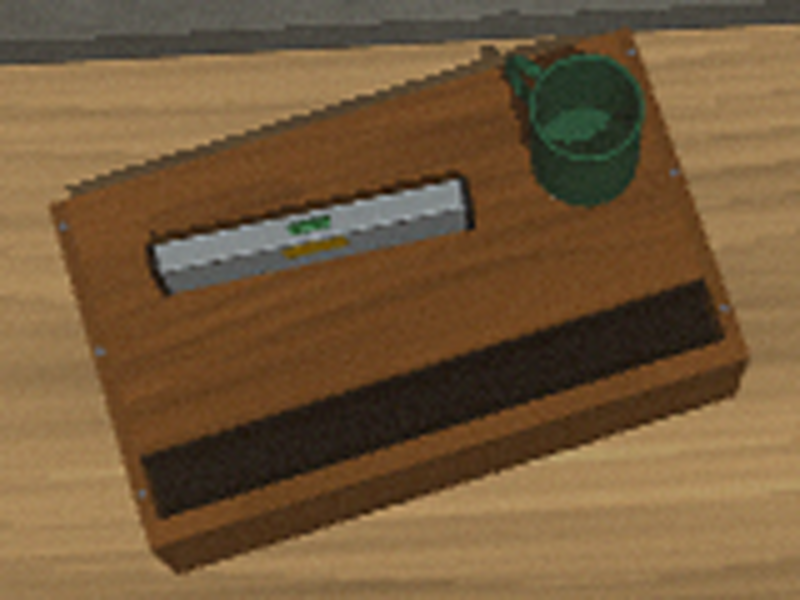

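Top board rect comes out at 273 x 451 mm and 14.9°, which fits the given 270 x 450. groove_mid ≈ (623, 64), floor z ≈ 82. I'll close the gripper, keep its closing axis along the groove (turn +31°) and head for groove y ≈ +70, i.e. about (601, 131).

```bash
python3 -m handwheel '.62 -.55 0 .35 1;.62 -.55 0 .35 1;.62 -.55 0 .35 1;.62 -.55 0 .35 1;.62 -.55 0 .35 1;.62 -.55 0 .35 1;.62 -.55 0 .35 1;.62 -.55 0 .35 1;.62 -.55 0 .35 1;.62 -.55 0 .35 1;.62 -.55 0 .35 1;.62 -.55 0 .35 1' 20
```

```text
clock: 1.15
eef_pos: [452.5, 262.6, 180.2]
eef_rot: [-3.142, -0.0, -3.057]
wrist_force: [0.7, 0.1, -0.1]
finger_gap: 17.4
finger_force: 0.0
```

```bash
python3 -m handwheel '.62 -.55 0 .35 1;.62 -.55 0 .35 1;.62 -.55 0 .35 1;.62 -.55 0 .35 1;.62 -.55 0 .35 1;.62 -.55 0 .27 1;0 0 0 0 1;0 0 -.5 0 1;0 0 0 0 1;0 0 0 0 1'; python3 - <<'E'
from h import *; import cv2
s=read_state(); print(s['eef_pos'],np.degrees(s['eef_rot']))
p,d=camera("top"); cv2.imwrite("pics/c2.png",cv2.resize(p[:,:,::-1][95:235,205:365],None,fx=4,fy=4,interpolation=2))
E
```

```text
clock: 1.98
eef_pos: [599.7, 132.2, 159.6]
eef_rot: [3.141, -0.002, -2.882]
wrist_force: [-0.6, -0.1, 1.0]
finger_gap: 0.4
finger_force: 0.0
[599.65073466 132.17732776 159.59596955] [ 1.79982666e+02 -1.31976585e-01 -1.65154609e+02]
```

View pics/c2.png

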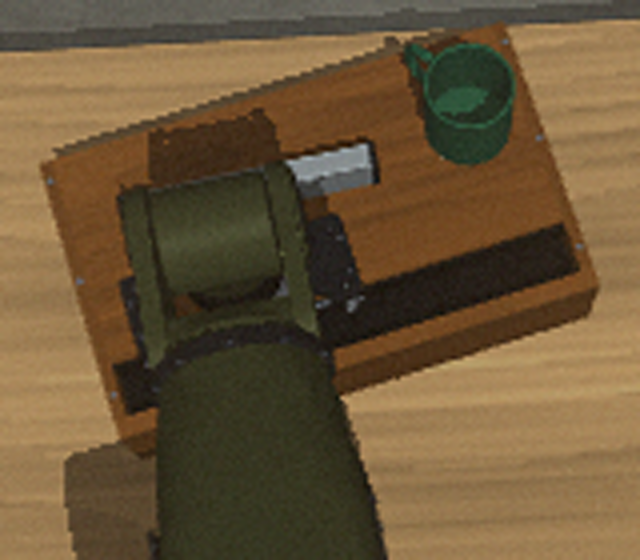

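The picture shows the gripper aligned with the groove. Its black body runs along the groove from (120,320) to (360,270), clear of the mug at (470,100). Now I'll go down into the groove.

```bash
python3 -m handwheel '0 0 -.4 0 1;0 0 -.4 0 1;0 0 -.4 0 1;0 0 -.3 0 1;0 0 -.2 0 1;0 0 0 0 1;0 0 0 0 1'; python3 -m handwheel '0 0 -.05 0 1;0 0 -.02 0 1;0 0 0 0 1'
```

```text
clock: 2.62
eef_pos: [600.6, 132.2, 92.9]
eef_rot: [-3.142, 0.0, -2.882]
wrist_force: [1.3, 1.1, 0.0]
finger_gap: 0.2
finger_force: 0.0
clock: 2.87
eef_pos: [600.6, 132.0, 90.0]
eef_rot: [-3.142, 0.001, -2.883]
wrist_force: [-0.7, -0.4, -0.3]
finger_gap: 0.4
finger_force: 0.0
```

```bash
python3 -m handwheel '0 0 -.02 0 1;0 0 0 0 1'; python3 -m handwheel '0 0 -.02 0 1;0 0 0 0 1'
```

```text
clock: 3.03
eef_pos: [600.5, 132.0, 88.9]
eef_rot: [-3.142, 0.0, -2.883]
wrist_force: [-1.1, -0.2, 0.9]
finger_gap: 0.1
finger_force: 0.0
clock: 3.2
eef_pos: [600.4, 132.0, 87.9]
eef_rot: [-3.142, -0.0, -2.883]
wrist_force: [0.4, 0.4, 0.2]
finger_gap: 0.2
finger_force: 0.0
```

```bash
python3 -m handwheel '0 0 -.05 0 1;0 0 -.03 0 1;0 0 0 0 1' | sed -n '2p;4p'; python3 -m handwheel '0 0 -.02 0 1;0 0 0 0 1'| sed -n '2p;4p'; python3 -m handwheel '0 0 -.02 0 1;0 0 0 0 1'| sed -n '2p;4p'
```

```text
eef_pos: [600.2, 132.0, 84.3]
wrist_force: [-0.4, -0.4, -0.5]
eef_pos: [600.4, 132.0, 83.8]
wrist_force: [-0.1, -0.3, 0.3]
eef_pos: [600.3, 132.0, 83.0]
wrist_force: [-0.2, -0.1, -0.3]
```

```bash
python3 -m handwheel '0 0 -.02 0 1;0 0 0 0 1' | sed -n '2p;4p'; python3 -m handwheel '0 0 -.02 0 1;0 0 0 0 1'| sed -n '2p;4p'
```

```text
eef_pos: [600.3, 132.0, 82.2]
wrist_force: [-0.3, -0.1, -1.0]
eef_pos: [600.4, 132.0, 81.4]
wrist_force: [0.1, -0.6, -0.6]
```

```bash
python3 -m handwheel '0 0 -.02 0 1;0 0 0 0 1' | sed -n '2p;4p'
```

```text
eef_pos: [600.4, 132.0, 80.6]
wrist_force: [0.7, 0.7, -0.4]
```

```bash
python3 -m handwheel '0 0 -.02 0 1;0 0 0 0 1' | sed -n '2p;4p'
```

```text
eef_pos: [600.3, 132.0, 79.8]
wrist_force: [-0.7, -0.2, 0.6]
```

```bash
python3 -m handwheel '0 0 -.01 0 1;0 0 0 0 1' | sed -n '2p;4p'
```

```text
eef_pos: [600.4, 132.0, 79.5]
wrist_force: [-0.2, -1.2, 0.1]
```

```bash
python3 -m handwheel '0 0 -.02 0 1;0 0 0 0 1' | sed -n '2p;4p'
```

```text
eef_pos: [600.4, 132.0, 78.6]
wrist_force: [-0.8, -0.5, -0.7]
```

```bash
python3 -m handwheel '0 0 -.02 0 1;0 0 0 0 1' | sed -n '2p;4p'
```

```text
eef_pos: [600.3, 132.0, 77.8]
wrist_force: [-0.4, 0.2, -0.3]
```

```bash
python3 - <<'E'
from h import *; import cv2
p,d=camera("top"); i=camera_info("top");K=np.array(i["intrinsics"]);T=np.array(i["world_from_camera"])
for u,v in ((330,145),(300,150),(340,160),(320,166),(344,164),(330,171)): print(u,v,p[v,u],pt("top",u,v,d=d).round(1))
p,d=camera("scene");cv2.imwrite("pics/s2.png",cv2.resize(p[:,:,::-1][140:360,190:430],None,fx=3,fy=2.7,interpolation=2))
print(read_state()['wrist_force'])
E
```

```text
330 145 [116  74  38] [726.5 -80.1 112.5]
300 150 [104  68  32] [713.3  29.8 113.8]
340 160 [39 31 22] [ 678.4 -115.5   76.3]
320 166 [38 29 22] [657.9 -40.   82.3]
344 164 [60 40 23] [ 655.5 -126.9   99.6]
330 171 [110  72  33] [628.7 -73.7 112.5]
[-0.42066409 -0.40883811 -0.2125089 ]
```

View pics/s2.png

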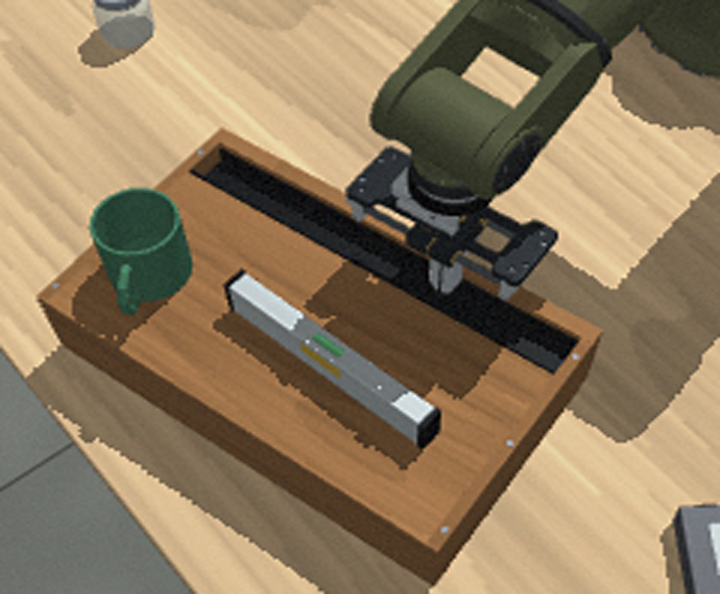

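The scene picture shows the fingertips inside the groove at about (445,275), with the mug at (140,245) and the level at (330,355) well clear. There's still no contact, so I'll keep going down in small steps.

```bash
python3 -m handwheel '0 0 -.02 0 1;0 0 0 0 1' | sed -n '2p;4p'
```

```text
eef_pos: [600.4, 132.0, 77.0]
wrist_force: [0.1, -0.7, 0.1]
```

```bash
python3 -m handwheel '0 0 -.02 0 1;0 0 0 0 1'
```

```text
clock: 5.38
eef_pos: [600.4, 132.0, 76.2]
eef_rot: [3.142, -0.0, -2.883]
wrist_force: [0.5, -0.2, 0.0]
finger_gap: 0.4
finger_force: 0.0
```

```bash
python3 -m handwheel '0 0 -.02 0 1;0 0 0 0 1' | sed -n '2p;4p'
```

```text
eef_pos: [600.4, 132.0, 75.4]
wrist_force: [-0.0, 0.5, -0.4]
```

```bash
python3 -m handwheel '0 0 -.02 0 1;0 0 0 0 1' | sed -n '2p;4p'; python3 - <<'E'
from h import *
K=None
i=camera_info("top");K=np.array(i["intrinsics"]);T=np.array(i["world_from_camera"])
D=[]
for k in range(2):
    p,d=camera("top");D.append(d)
d=np.mean(D,0)
v,u=np.mgrid[0:400,0:640]; P=np.stack([(u-K[0,2])/K[0,0]*d,(v-K[1,2])/K[1,1]*d,d],-1)@T[:3,:3].T+T[:3,3]
a=np.radians(14.95); X=(P[...,0]-623)*np.cos(a)+(P[...,1]-64)*np.sin(a); Y=-(P[...,0]-623)*np.sin(a)+(P[...,1]-64)*np.cos(a)
for lo in range(-34,44,6):
    m=(X>=lo)&(X<lo+6)&(Y>-180)&(Y<-20)&(P[...,2]>60)&(P[...,2]<130); print(lo,m.sum(),P[m][:,2].mean().round(1) if m.any() else None)
E
```

```text
eef_pos: [600.4, 132.0, 74.6]
wrist_force: [0.4, 0.7, 0.3]
-34 70 111.4
-28 73 110.7
-22 15 108.6
-16 35 80.9
-10 65 81.2
-4 72 81.2
2 66 81.3
8 68 81.1
14 69 81.5
20 157 95.6
26 77 107.9
32 72 111.0
38 66 111.0
```

```bash
python3 -m handwheel '0 0 -.02 0 1;0 0 0 0 1' | sed -n '2p;4p'; python3 - <<'E'
from h import *; import cv2
p,d=camera("scene");cv2.imwrite("pics/s3.png",cv2.resize(p[:,:,::-1][190:270,290:390],None,fx=7,fy=7,interpolation=2))
i=camera_info("scene");K=np.array(i["intrinsics"]);T=np.linalg.inv(np.array(i["world_from_camera"]))
s=read_state()
for z in (74,82,94): 
    c=K@(T@np.r_[s['eef_pos'][:2],z,1])[:3]; print(z,((c[:2]/c[2]-[290,190])*7).round())
print(s['joints'],s['effort'])
E
```

```text
eef_pos: [600.4, 132.0, 73.8]
wrist_force: [0.4, 0.3, -0.7]
74 [339. 420.]
82 [340. 410.]
94 [341. 396.]
[ 1.56826808e-01  5.42481664e-01  1.43583673e+00  4.40892555e-05
  1.16340574e+00 -1.67297259e+00] [-9.69584071e-04 -6.40506363e+01 -3.28226781e+01 -2.16955505e-02
  5.42859058e-02 -8.08708620e-07]
```

View pics/s3.png

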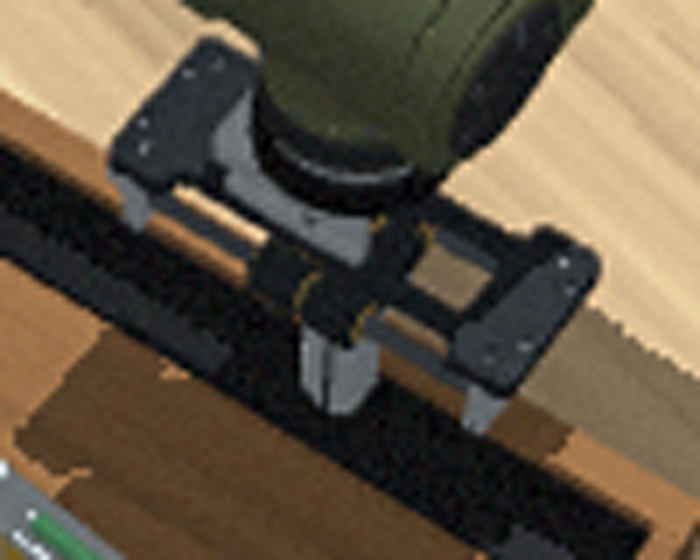

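The fingertip at about (335,412) matches the pose projected for z 74–82 and is free in the groove. I'll carry on down gently.

```bash
python3 -m handwheel '0 0 -.02 0 1;0 0 0 0 1' | sed -n '2p;4p'
```

```text
eef_pos: [600.4, 132.0, 73.0]
wrist_force: [-0.7, -0.1, 0.0]
```

```bash
python3 -m handwheel '0 0 -.02 0 1;0 0 0 0 1' | sed -n '2p;4p'
```

```text
eef_pos: [600.3, 132.0, 72.2]
wrist_force: [-0.1, 0.8, 0.4]
```

```bash
python3 -m handwheel '0 0 -.02 0 1;0 0 0 0 1' | sed -n '2p;4p'
```

```text
eef_pos: [600.3, 132.0, 71.4]
wrist_force: [-0.9, -0.4, -0.6]
```

```bash
python3 -c "
from cell import *;s=read_state();print(s['effort'],s['moment'])"; python3 -m handwheel '0 0 -.02 0 1;0 0 0 0 1' | sed -n '2p;4p';python3 -c "
from cell import *;s=read_state();print(s['effort'],s['moment'])"
```

```text
[ 1.65676174e-03 -6.43157816e+01 -3.28981912e+01 -2.16031523e-02
  4.49964346e-02 -1.86180415e-05] [ 0.04940492 -0.03458835  0.00872388]
eef_pos: [600.3, 132.0, 70.6]
wrist_force: [-0.5, 0.6, 0.1]
[ 1.76600654e-03 -6.43335772e+01 -3.28708935e+01 -2.15524313e-02
  4.49480116e-02 -4.93238338e-05] [0.04908788 0.02998312 0.04406389]
```

```bash
python3 -m handwheel '0 0 -.02 0 1;0 0 0 0 1' | sed -n '2p;4p'; python3 -m handwheel '0 0 0 0 1' | sed -n '2p;4p'
```

```text
eef_pos: [600.3, 132.0, 69.8]
wrist_force: [0.5, -0.2, 0.7]
eef_pos: [600.4, 132.0, 69.9]
wrist_force: [1.0, 0.6, -0.0]
```

```bash
python3 -m handwheel '0 0 -.02 0 1;0 0 0 0 1' | sed -n '2p;4p'
```

```text
eef_pos: [600.3, 132.0, 69.0]
wrist_force: [-0.4, 0.2, 0.3]
```

```bash
python3 -m handwheel '0 0 -.02 0 1;0 0 0 0 1' | sed -n '2p;4p'
```

```text
eef_pos: [600.4, 132.0, 68.2]
wrist_force: [0.0, 0.5, -0.4]
```

```bash
python3 - <<'E'
from h import *; import cv2
p,d=camera("scene"); i=camera_info("scene");K=np.array(i["intrinsics"]);T=np.array(i["world_from_camera"])
v,u=np.mgrid[0:400,0:640]; P=np.stack([(u-K[0,2])/K[0,0]*d,(v-K[1,2])/K[1,1]*d,d],-1)@T[:3,:3].T+T[:3,3]
a=np.radians(14.95); X=(P[...,0]-623)*np.cos(a)+(P[...,1]-64)*np.sin(a); Y=-(P[...,0]-623)*np.sin(a)+(P[...,1]-64)*np.cos(a)
cv2.imwrite("pics/s4.png",cv2.resize(p[:,:,::-1][225:265,320:360],None,fx=14,fy=14,interpolation=0))
u0=338
for v0 in range(232,264): print(v0,[(int(p[v0,w].mean()),*np.round([X[v0,w],Y[v0,w],P[v0,w,2]]).astype(int)) for w in (335,338,341)])
E
```

```text
232 [(26, np.int64(25), np.int64(74), np.int64(214)), (20, np.int64(20), np.int64(81), np.int64(214)), (23, np.int64(15), np.int64(87), np.int64(214))]
233 [(28, np.int64(26), np.int64(75), np.int64(211)), (23, np.int64(22), np.int64(82), np.int64(212)), (21, np.int64(18), np.int64(88), np.int64(213))]
234 [(26, np.int64(30), np.int64(78), np.int64(215)), (23, np.int64(24), np.int64(84), np.int64(212)), (24, np.int64(21), np.int64(90), np.int64(214))]
235 [(21, np.int64(30), np.int64(79), np.int64(211)), (28, np.int64(26), np.int64(85), np.int64(212)), (38, np.int64(23), np.int64(92), np.int64(213))]
236 [(22, np.int64(30), np.int64(78), np.int64(205)), (25, np.int64(28), np.int64(87), np.int64(211)), (69, np.int64(23), np.int64(92), np.int64(210))]
237 [(24, np.int64(28), np.int64(78), np.int64(198)), (22, np.int64(32), np.int64(89), np.int64(213)), (77, np.int64(24), np.int64(93), np.int64(207))]
238 [(45, np.int64(29), np.int64(78), np.int64(195)), (26, np.int64(498), np.int64(364), np.int64(1120)), (55, np.int64(25), np.int64(94), np.int64(204))]
239 [(107, np.int64(7), np.int64(
[... 3044 characters left out ...]
4(39), np.int64(97), np.int64(114)), (56, np.int64(31), np.int64(102), np.int64(108))]
260 [(67, np.int64(45), np.int64(92), np.int64(112)), (63, np.int64(41), np.int64(99), np.int64(112)), (61, np.int64(36), np.int64(105), np.int64(112))]
261 [(61, np.int64(48), np.int64(94), np.int64(112)), (64, np.int64(42), np.int64(99), np.int64(109)), (66, np.int64(38), np.int64(107), np.int64(111))]
262 [(61, np.int64(50), np.int64(95), np.int64(111)), (64, np.int64(46), np.int64(102), np.int64(113)), (62, np.int64(41), np.int64(109), np.int64(112))]
263 [(64, np.int64(53), np.int64(97), np.int64(113)), (65, np.int64(48), np.int64(104), np.int64(113)), (62, np.int64(44), np.int64(110), np.int64(113))]
```

View pics/s4.png

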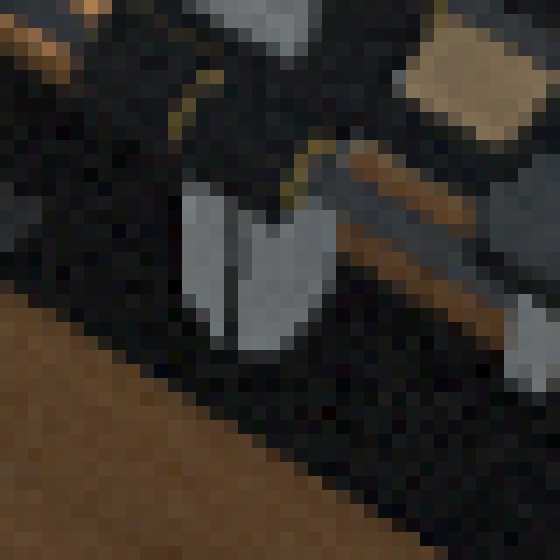

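The enlarged crop shows the finger's lower end at about (255,345). The depth there is z ≈ 90–95 with the floor behind it at 81, so the closed fingertips really end about 20 mm above the stated TCP. Contact should come at TCP z ≈ 59–61.

```bash
python3 -m handwheel '0 0 -.05 0 1;0 0 -.03 0 1;0 0 0 0 1' | sed -n '2p;4p'; python3 -m handwheel '0 0 -.02 0 1;0 0 0 0 1' | sed -n '2p;4p'
```

```text
eef_pos: [600.2, 132.0, 64.7]
wrist_force: [0.0, -0.3, 0.6]
eef_pos: [600.4, 132.0, 64.2]
wrist_force: [-0.0, 0.7, 0.7]
```

```bash
python3 -m handwheel '0 0 -.02 0 1;0 0 0 0 1' | sed -n '2p;4p'
```

```text
eef_pos: [600.4, 132.0, 63.4]
wrist_force: [-0.1, 0.3, -0.2]
```

```bash
python3 -m handwheel '0 0 -.02 0 1;0 0 0 0 1' | sed -n '2p;4p'
```

```text
eef_pos: [600.3, 132.0, 62.6]
wrist_force: [0.1, 0.1, 0.4]
```

```bash
python3 -m handwheel '0 0 -.02 0 1;0 0 0 0 1' | sed -n '2p;4p'
```

```text
eef_pos: [600.3, 132.0, 61.8]
wrist_force: [0.3, -0.1, -0.2]
```

```bash
python3 -m handwheel '0 0 -.02 0 1;0 0 0 0 1' | sed -n '2p;4p';python3 -m handwheel '0 0 -.02 0 1;0 0 0 0 1' | sed -n '2p;4p'
```

```text
eef_pos: [600.3, 132.0, 61.0]
wrist_force: [-0.3, 0.3, 0.5]
eef_pos: [600.3, 132.0, 60.2]
wrist_force: [-0.7, 0.2, -0.1]
```

```bash
python3 -m handwheel '0 0 -.02 0 1;0 0 0 0 1' | sed -n '2p;4p'
```

```text
eef_pos: [600.3, 132.0, 59.4]
wrist_force: [-0.5, -0.4, 0.5]
```

```bash
python3 -m handwheel '0 0 -.02 0 1;0 0 0 0 1' | sed -n '2p;4p'
```

```text
eef_pos: [600.3, 132.0, 58.6]
wrist_force: [0.2, 0.2, -0.1]
```

```bash
python3 -m handwheel '0 0 -.02 0 1;0 0 0 0 1' | sed -n '2p;4p'
```

```text
eef_pos: [600.4, 132.0, 57.8]
wrist_force: [0.5, -0.5, 1.0]
```

```bash
python3 -m handwheel '0 0 -.02 0 1;0 0 0 0 1' | sed -n '2p;4p'; python3 - <<'E'
from h import *
p,d=camera("scene"); i=camera_info("scene");K=np.array(i["intrinsics"]);T=np.array(i["world_from_camera"])
for v in range(246,256): print(v,[(int(p[v,w].mean()),int(pt("scene",w,v,d=d)[2])) for w in (335,338,340)])
E
```

```text
eef_pos: [600.5, 132.0, 57.2]
wrist_force: [-0.8, -0.2, 2.8]
246 [(108, 105), (108, 118), (102, 122)]
247 [(106, 101), (102, 111), (104, 113)]
248 [(106, 94), (106, 103), (101, 105)]
249 [(109, 91), (104, 97), (92, 105)]
250 [(110, 84), (107, 91), (109, 97)]
251 [(54, 82), (108, 91), (49, 81)]
252 [(18, 78), (39, 75), (21, 81)]
253 [(15, 111), (7, 81), (16, 80)]
254 [(29, 103), (10, 110), (19, 84)]
255 [(59, 110), (19, 107), (23, 79)]
```

```bash
python3 -m handwheel '0 0 -.01 0 1;0 0 0 0 1' | sed -n '2p;4p'
```

```text
eef_pos: [600.5, 132.0, 56.9]
wrist_force: [0.0, -0.9, 1.7]
```

```bash
python3 -m handwheel '0 0 -.01 0 1;0 0 0 0 1' | sed -n '2p;4p'
```

```text
eef_pos: [600.5, 132.0, 56.4]
wrist_force: [0.6, 0.3, 2.0]
```

```bash
python3 -m handwheel '0 0 -.02 0 1;0 0 0 0 1;0 0 0 0 1' | sed -n '2p;4p'
```

```text
eef_pos: [600.5, 132.0, 55.6]
wrist_force: [0.1, 0.1, 2.8]
```

```bash
python3 -m handwheel '0 0 -.02 0 1;0 0 0 0 1;0 0 0 0 1' | sed -n '2p;4p'
```

```text
eef_pos: [600.5, 132.0, 54.8]
wrist_force: [1.0, 0.3, 2.8]
```

```bash
python3 -m handwheel '0 0 -.02 0 1;0 0 0 0 1;0 0 0 0 1' | sed -n '2p;4p'
```

```text
eef_pos: [600.4, 132.0, 53.9]
wrist_force: [0.7, 0.9, 3.7]
```

It gives softly: contact at TCP z ≈ 57.4, then about 3.5 N at 3.5 mm depth. That's the catch itself, and I must be near its +y end. I'll slide along -y to find the middle.

```bash
python3 -m handwheel '.026 -.097 0 0 1;.026 -.097 0 0 1;.026 -.097 0 0 1;0 0 0 0 1' | sed -n '2p;4p'
```

```text
eef_pos: [603.7, 119.5, 53.9]
wrist_force: [-0.3, -0.4, 2.2]
```

```bash
python3 -m handwheel '.026 -.097 0 0 1;.013 -.048 0 0 1;0 0 0 0 1' | sed -n '2p;4p'
```

```text
eef_pos: [605.2, 114.1, 54.0]
wrist_force: [0.2, 0.3, 3.2]
```

```bash
python3 -m handwheel '.013 -.048 0 0 1;.013 -.048 0 0 1;0 0 0 0 1' | sed -n '2p;4p'
```

```text
eef_pos: [606.2, 110.4, 54.0]
wrist_force: [0.5, 1.2, 3.7]
```

```bash
python3 -m handwheel '.013 -.048 0 0 1;.006 -.024 0 0 1;0 0 0 0 1' | sed -n '2p;4p'
```

```text
eef_pos: [606.9, 107.7, 54.0]
wrist_force: [0.3, 0.3, 2.5]
```

```bash
python3 -m handwheel '.006 -.024 0 0 1;.006 -.024 0 0 1;0 0 0 0 1' | sed -n '2p;4p'
```

```text
eef_pos: [607.4, 105.8, 54.0]
wrist_force: [-0.1, 1.0, 2.4]
```

```bash
python3 -m handwheel '.006 -.024 0 0 1;.006 -.024 0 0 1;0 0 0 0 1' | sed -n '2p;4p'
```

```text
eef_pos: [607.9, 103.8, 53.9]
wrist_force: [0.3, 0.9, 3.9]
```

```bash
python3 -m handwheel '.006 -.024 0 0 1;0 0 0 0 1' | sed -n '2p;4p'
```

```text
eef_pos: [608.1, 102.9, 54.0]
wrist_force: [-0.7, 1.9, 2.9]
```

```bash
python3 -m handwheel '.006 -.024 0 0 1;0 0 0 0 1' | sed -n '2p;4p'
```

```text
eef_pos: [608.3, 101.9, 53.9]
wrist_force: [-0.1, 2.3, 2.7]
```

```bash
python3 -m handwheel '.006 -.024 0 0 1;0 0 0 0 1' | sed -n '2p;4p'
```

```text
eef_pos: [608.6, 101.0, 53.9]
wrist_force: [-0.2, 2.1, 2.2]
```

```bash
python3 -m handwheel '.006 -.024 0 0 1;0 0 0 0 1' | sed -n '2p;4p'
```

```text
eef_pos: [608.8, 100.0, 54.0]
wrist_force: [0.1, 2.3, 3.3]
```

```bash
python3 -m handwheel '.006 -.024 0 0 1;.006 -.024 0 0 1;0 0 0 0 1' | sed -n '2p;4p'
```

```text
eef_pos: [609.3, 98.0, 53.9]
wrist_force: [-0.4, 1.1, 2.7]
```

```bash
python3 -m handwheel '.006 -.024 0 0 1;.006 -.024 0 0 1;0 0 0 0 1' | sed -n '2p;4p'
```

```text
eef_pos: [609.8, 96.1, 54.0]
wrist_force: [0.0, 1.8, 3.6]
```

```bash
python3 -m handwheel '.006 -.024 0 0 1;.006 -.024 0 0 1;0 0 0 0 1' | sed -n '2p;4p'
```

```text
eef_pos: [610.3, 94.2, 53.9]
wrist_force: [-0.0, 1.3, 3.7]
```

```bash
python3 -m handwheel '.006 -.024 0 0 1;.006 -.024 0 0 1;0 0 0 0 1' | sed -n '2p;4p'
```

```text
eef_pos: [610.7, 92.3, 53.9]
wrist_force: [-0.3, 2.2, 2.5]
```

```bash
python3 -m handwheel '.006 -.024 0 0 1;.006 -.024 0 0 1;0 0 0 0 1' | sed -n '2p;4p'
```

```text
eef_pos: [611.3, 90.4, 53.9]
wrist_force: [0.3, 2.0, 2.8]
```

```bash
python3 -m handwheel '.006 -.024 0 0 1;.006 -.024 0 0 1;0 0 0 0 1' | sed -n '2p;4p'
```

```text
eef_pos: [611.6, 89.1, 53.9]
wrist_force: [-0.8, 5.6, 3.5]
```

```bash
python3 -m handwheel '.006 -.024 0 0 1;.006 -.024 0 0 1;0 0 0 0 1' | sed -n '2p;4p'
```

```text
eef_pos: [611.6, 88.8, 53.8]
wrist_force: [-3.0, 16.0, 3.4]
```

Pocket end found at about (611.6, 89.1), with the tip stopped at 16 N. The catch middle is about 23 mm back along +y, at (605.7, 111.4). I'll back off, centre there and press to about 11.5 mm.

```bash
python3 -m handwheel '-.04 .16 0 0 1;-.04 .16 0 0 1;-.04 .15 0 0 1;-.04 .15 0 0 1;0 0 0 0 1;0 0 -.05 0 1;0 0 -.05 0 1;0 0 -.03 0 1;0 0 0 0 1;0 0 0 0 1' | sed -n '2p;4p'
```

```text
eef_pos: [605.8, 111.6, 48.7]
wrist_force: [-0.0, 4.0, 3.7]
```

```bash
python3 -m handwheel '0 0 -.05 0 1;0 0 -.02 0 1;0 0 0 0 1;0 0 0 0 1' | sed -n '2p;4p'
```

```text
eef_pos: [605.8, 111.5, 46.0]
wrist_force: [-2.0, 3.8, 5.5]
```

```bash
python3 -m handwheel '0 0 0 0 1;0 0 0 0 1;0 0 0 0 1'; python3 -m handwheel '-.02 .06 0 0 1;0 0 0 0 1;0 0 0 0 1' | sed -n '2p;4p'; python3 -c "
from cell import *;s=read_state();print(s['moment'])"
```

```text
clock: 15.8
eef_pos: [605.8, 111.5, 46.0]
eef_rot: [-3.142, 0.0, -2.883]
wrist_force: [-0.8, 3.4, 5.4]
finger_gap: 0.2
finger_force: 2.5
eef_pos: [605.2, 113.4, 46.1]
wrist_force: [0.9, -3.0, 4.3]
[-0.59124573 -0.27139872  0.01625815]
```

Depth ≈ 11.4 mm at about 5 N, and the sideways force is only friction since it flips with motion. Now I'll pull gently along -x of the chest.

```bash
python3 -m handwheel '-.097 -.026 0 0 1;-.097 -.026 0 0 1;-.048 -.013 0 0 1;0 0 0 0 1;0 0 0 0 1' | sed -n '2p;4p'; python3 -m handwheel '-.048 -.013 0 0 1;-.024 -.006 0 0 1;0 0 0 0 1' | sed -n '2p;4p'
```

```text
eef_pos: [594.7, 111.1, 45.9]
wrist_force: [-1.0, -0.8, 4.9]
eef_pos: [592.3, 110.5, 46.0]
wrist_force: [1.7, -0.7, 5.0]
```

```bash
python3 -m handwheel '-.048 -.013 0 0 1;-.024 -.006 0 0 1;0 0 0 0 1' | sed -n '2p;4p'
```

```text
eef_pos: [589.3, 109.8, 46.0]
wrist_force: [1.9, 1.5, 5.2]
```

```bash
python3 -m handwheel '-.048 -.013 0 0 1;-.024 -.006 0 0 1;0 0 0 0 1' | sed -n '2p;4p'
```

```text
eef_pos: [586.4, 109.0, 45.9]
wrist_force: [1.5, 0.8, 5.1]
```

```bash
python3 -m handwheel '-.048 -.013 0 0 1;-.048 -.013 0 0 1;0 0 0 0 1' | sed -n '2p;4p'
```

```text
eef_pos: [582.3, 107.9, 45.8]
wrist_force: [1.4, 0.8, 4.8]
```

```bash
python3 -m handwheel '-.048 -.013 0 0 1;-.048 -.013 0 0 1;-.048 -.013 0 0 1' | sed -n '2p;4p'; python3 - <<'E'
from h import *; import cv2
p,d=camera("scene");cv2.imwrite("pics/s5.png",cv2.resize(p[:,:,::-1][160:300,230:410],None,fx=4,fy=4,interpolation=2))
E
```

```text
eef_pos: [576.9, 106.4, 45.9]
wrist_force: [2.5, 2.1, 5.4]
```

View pics/s5.png

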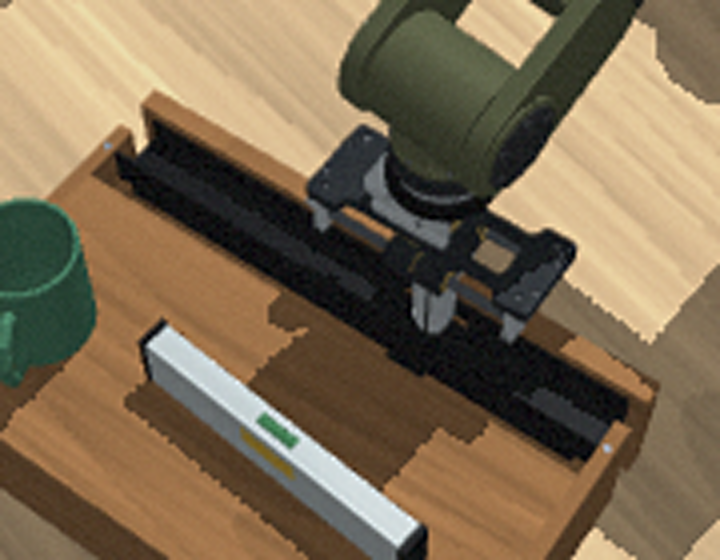

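The picture shows the drawer front moved out, with the gap at (125,150) and the right end at (650,390), while the catch is held down. I'll keep pulling.

```bash
python3 -m handwheel '-.06 -.016 0 0 1;-.08 -.021 0 0 1;-.1 -.027 0 0 1;-.1 -.027 0 0 1;-.1 -.027 0 0 1;-.1 -.027 0 0 1;-.1 -.027 0 0 1;-.1 -.027 0 0 1;-.1 -.027 0 0 1;-.1 -.027 0 0 1;-.1 -.027 0 0 1;-.06 -.016 0 0 1' | sed -n '2p;4p'; python3 -m handwheel '-.06 -.016 0 0 1;-.08 -.021 0 0 1;-.1 -.027 0 0 1;-.1 -.027 0 0 1;-.1 -.027 0 0 1;-.1 -.027 0 0 1;-.1 -.027 0 0 1;-.1 -.027 0 0 1;-.1 -.027 0 0 1;-.1 -.027 0 0 1;-.08 -.021 0 0 1;-.04 -.01 0 0 1' | sed -n '2p;4p'
```

```text
eef_pos: [532.4, 94.5, 45.9]
wrist_force: [2.9, 2.4, 4.5]
eef_pos: [490.1, 83.1, 45.9]
wrist_force: [3.1, 1.8, 5.5]
```

```bash
python3 -m handwheel '-.08 -.021 0 0 1;-.1 -.027 0 0 1;-.1 -.027 0 0 1;-.1 -.027 0 0 1;-.08 -.021 0 0 1;-.04 -.01 0 0 1;0 0 0 0 1' | sed -n '2p;4p'
python3 - <<'E'
from h import *; import cv2
p,d=camera("top"); i=camera_info("top");K=np.array(i["intrinsics"]);T=np.array(i["world_from_camera"])
v,u=np.mgrid[0:400,0:640]; P=np.stack([(u-K[0,2])/K[0,0]*d,(v-K[1,2])/K[1,1]*d,d],-1)@T[:3,:3].T+T[:3,3]
a=np.radians(14.95); X=(P[...,0]-623)*np.cos(a)+(P[...,1]-64)*np.sin(a); Y=-(P[...,0]-623)*np.sin(a)+(P[...,1]-64)*np.cos(a)
m=(abs(P[...,2]-112)<6)&(Y>-190)&(Y<-110)&(X<0)&(X>-260); print("front outer X, 1%:",np.percentile(X[m],[1,5,50,90]),m.sum())
E
```

```text
eef_pos: [469.9, 77.7, 45.9]
wrist_force: [-0.1, -1.1, 4.1]
front outer X, 1%: [-172.84234018 -171.9432872  -162.29221099 -109.79825135] 134
```

The front is about 131 mm out. Now I'll lift straight up and away.

```bash
python3 -m handwheel '0.05 0.013 .05 0 1;0.05 .013 .1 0 1;0 0 .15 0 1;0 0 .3 0 1;0 0 .5 0 1;0 0 .6 0 1;0 0 .6 0 1;0 0 .6 0 1;0 0 .6 0 1;0 0 .4 0 1;0 0 0 0 1;0 0 0 0 1'
python3 - <<'E'
from h import *; import cv2
p,d=camera("top"); cv2.imwrite("pics/t9.png",p[:,:,::-1]); i=camera_info("top");K=np.array(i["intrinsics"]);T=np.array(i["world_from_camera"])
v,u=np.mgrid[0:400,0:640]; P=np.stack([(u-K[0,2])/K[0,0]*d,(v-K[1,2])/K[1,1]*d,d],-1)@T[:3,:3].T+T[:3,3]
a=np.radians(14.95); X=(P[...,0]-623)*np.cos(a)+(P[...,1]-64)*np.sin(a); Y=-(P[...,0]-623)*np.sin(a)+(P[...,1]-64)*np.cos(a)
m=(abs(P[...,2]-112)<6)&(Y>-190)&(Y<-110)&(X<0)&(X>-260); print(np.percentile(X[m],[1,5]))
E
```

```text
clock: 21.4
eef_pos: [474.8, 79.0, 202.2]
eef_rot: [-3.141, 0.001, -2.883]
wrist_force: [0.8, -0.4, -0.5]
finger_gap: 0.7
finger_force: 0.0
[-169.56272684 -169.00258077]
```

View pics/t9.png

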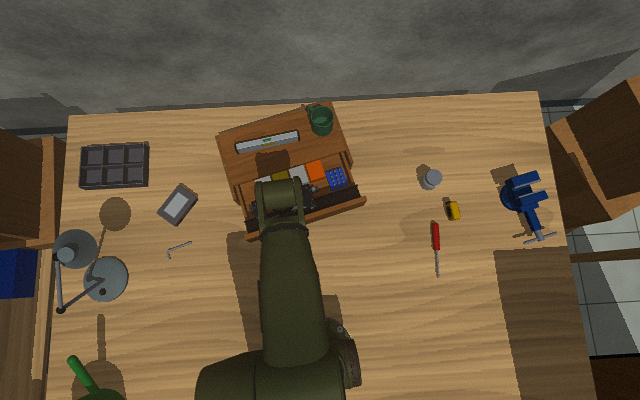

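The drawer stands about 129 mm open, with its front at (310,220). The mug (320,120), the level (267,141) and the bench items are where they were, and the gripper is clear.

```bash
python3 -c "
from cell import *;print(sign_off())"
```

```text
the job is handed in; nothing more can be done
None
```

The catch was found by feel and held down while the drawer was drawn; the drawer now stands about 129 mm open by camera, the gripper is clear, nothing else appears to have moved, and the job was handed in at about 21 s; the highest force I read was 16 N, sideways on the catch pocket's end while finding it.

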